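Unlatch and raise the hold-down bridge over a painted panel

ROBOT

A 7-joint arm with a two-finger parallel gripper is mounted at the origin on the work surface. World frame = base frame: x ahead of the robot, y to its left, z up, the work surface at z = 0. Lengths are in m, angles in rad, forces in N, time in s.
With the tool pointing down it reaches from about 0.425 to 0.925 m from the base axis. Payload 6.8 kg.
Tool frame: the origin (TCP) lies midway between the tips of the shut fingers; the grasp point (between the pads) lies 19 mm behind it; y points along the fingers, z is the direction in which the jaws open and shut, and the axes are right-handed (so a half turn about y gives the same grasp; the last joint's range is limited). The gripper opens to 85 mm and grips with 20 to 120 N. Pads are 22 mm wide; open, the fingers measure 114 mm over their backs; the gripper's body (76 mm by 85 mm) begins 54 mm behind the grasp point. The pads swing forward as they close: fully open they stand 13 mm farther back than shut.
Start: joints at [-1.343, 0.477, 0.022, 1.555, -0.011, 1.109, -0.083], TCP at [0.222, 0.637, 0.231] pointing down, gripper open.
Joint ranges: [-2.96, 2.96], [-0.34, 2.1], [-1.41, 1.46], [0.24, 2.44], [-1.37, 4.51], [0.17, 1.92], [-2.96, 2.96]. Speed limits (rad/s): [2.39, 2.39, 3.14, 3.14, 3.14, 3.14, 3.14].

INTERFACE

Orientations are given as a unit quaternion [w, x, y, z].
In Python, from station import bot gives the robot as it stands. The module is installed in compiled form; this text tells all that it offers.
- The arm moves only by the shell command python3 -m crank 'ROWS' [FORCE]. ROWS is JSON, a list of rows, each an object with "linear": the shift along the tool's x, y, z in m, a list of three; "dr": the turn, a rotation vector about the tool's x, y, z in degrees, a list of three; "hand": the gripper command: -1 is shut, 1 is fully open, values between are in proportion. A call has 1 to 10 rows; each row is the pose to reach, as a shift and turn from the pose commanded when the call began, along the tool's axes at that moment; what a row does not reach only later rows make up. A row lasts 1/12 s, in which the tool goes at most 41.7 mm and 7.16 degrees, less where a joint would pass 70% of its speed; a pose out of reach is approached as far as the arm can. A call with a gripper value outside its range is refused whole. The fingers move at their own pace and stop on an object; FORCE is the grip in N (left out, the last holds). Time passes only in rows, so rows that repeat a pose let the fingers close. It gives the time, the measured TCP pose, the force and the opening at its end, in the units of the state.
- bot.get_obs(): the state, without advancing time (a new reading comes with each control period).
- bot.read_camera(name): name is "scene" or "side" or "wrist"; returns the picture (480x640x3 uint8, blue, green, red); there is no depth.
- bot.camera_params(name): a dict with "K" (3x3 intrinsics, pixels), "R" (3x3) and "t" (3): a world point X has camera coordinates R X + t; the wrist camera has in their place "hand_eye" (4x4, takes a point from camera to tool coordinates, whose origin is the TCP and whose axes are the tool frame's). Camera axes: x right, y down, z forward; pixel columns grow to the right and rows downward; lengths in m; the calibration is good to about 2 mm. A picture is of the moment at which its call begins: read the wrist's pose just before it. camera_params takes no time and is no camera call.
- bot.hand_in(): hands the job in, once; it reports no verdict.
Trained networks look in the newest picture that a camera, given by its name, has taken for a name from the list of things; names that differ only in an ending like _2 or _b are one class to them, and where a whole thing is asked for, a point or a joint stands for the part that bears it (a point fixed in the world has none). Each returns a list of dicts, best first, with "score" (0 to 1); they miss things now and then, are a little off and sometimes report something else, mostly with a low value. They report only what shows in the picture. A call takes as long as a camera call.
- bot.search_frame(camera, target): "extent" ([left, top, right, bottom] in pixels, round what is visible of it).
- bot.cut_out(camera, target): "pixels" (480x640 bool, what is visible of it) and "extent" ([left, top, right, bottom] in pixels, round what is visible of it).
- bot.place_of(camera, target): "xy" ([column, row] in pixels: a listed point, or the origin of a listed thing).
The state is a dict: "t": time; "q": joint angles; "joint_vel": joint speeds; "joint_torque": joint torques, N m; "eef_pos": TCP position; "tool_rot": TCP orientation; "contact_force": force on the tool from outside, world axes, zero at the start; "torque": the same for the moment, N m; "gripper_width": opening from 0.0 (shut) to 1.0 (fully open).
Only numpy, scipy, OpenCV 4.12 (cv2) and the standard library are available. Lean on these libraries where they do the work, as an engineer would, in place of code of your own. Each camera call takes 0.05 s, during which the arm holds its last target. There are 200 camera calls.

TASK

The painted panel is held under the green bridge of the bench press. Swing the safety hasp off the bridge's nose by its black knob, about a quarter turn, then take the red tab, pull the latch sideways, to the robot's side, against its spring and lift the bridge off its ball until its socket is at least 8 cm higher than it was. Finish while still holding the bridge up by the red tab, hasp left aside, with the panel and the things around it left where they are.

Things in the scene. Friction and masses are not known exactly. Their poses are not given: they have to be found in the camera images.
- fixture: Bench press, fixed to the table (place and yaw vary). Origin: under its base plate on the bridge's centre line; z up. Base 12 mm thick, 200 mm wide (x; 110 beyond y = 70), from y -200 to +260 mm. The green bridge bar lies along y over x = 0, 26 mm wide, top 72 mm up. The ball, 24 mm on a stud with a flat collar below it, is centred at (0, 120, 62) mm.
- hasp (a joint): Safety hasp: level steel strap 24 x 5 mm, 85 mm long from its vertical pin, top 85 mm above table. Rad: 0 = pointing along the press's -y, over the nose, where it blocks the bridge; grows counter-clockwise seen from above, the free end going to the press's +x side; at 1.57 it points along +x. Range 0 to 1.8, starts at 0 to 0.2. Friction of about 0.03 N m keeps it where it is left.
- hasp_knob (a point): Middle of the hasp's upright black round knob, 16 mm diameter, 37 mm tall (85 to 122 mm above the table), 62 mm from the hasp's pin; this point is 103.5 mm above the table.
- latch (a joint): Sprung brass latch carried by the bridge. Metres: 0 = home, its pawl under the ball's collar so the bridge cannot rise; grows as it is pulled along the press's -x direction; stop at 0.014. The pawl is clear from about 0.007. The spring draws it home with about 4 N at 0, 7.5 N at the stop. Its brass plate tops the socket housing, 86 mm above the table.
- latch_tab: Upright red tab fixed on the latch's top plate: 10 mm thick along x (the pull direction), 24 mm along y, 40 mm tall. Origin at its centre, 106 mm above the table and at (0, 114) in the press's x, y while home; its axes are parallel to the press's, and it tilts and rises with the bridge.
- bridge (a joint): Bridge hinge angle, rad: 0 = down on the ball, level; grows as the free end rises, turning about the press's +x axis. Range 0 to 1.2. No prop: it falls back by its own weight (about 0.5 kg with latch; 2.5 to 4 N to lift at the tab).
- socket (a point): Centre of the socket in the bridge's free end, 300 mm from the hinge; at the ball's centre, 62 mm above the table, when down. The steel socket housing is 50 mm wide (x), 56 mm long (y), top 82 mm above the table; its nose lip, 36 mm wide, top 78 mm, runs on 22 mm further along +y, under the hasp.
- bridge_hinge (a point): Middle of the bridge's hinge axis, which lies along the press's x; at (0, -180, 62) mm in the press's frame, between two green plates that reach 78 mm above the table.
- hasp_pin (a point): The hasp's vertical pin, on a post 22 mm thick; at (0, 235, 80) mm in the press's frame.
- panel: Wooden panel painted green, gold and orange, 280 x 225 x 22 mm, about 1.1 kg, lying loose on the base plate under the bridge. Origin under its centre, z up; its 280 mm side is along its x.
- jar: Glass jar with brushes, 76 mm diameter, 125 mm tall, brush tips to about 210 mm. Bystander. Origin under its centre.
- dish: White ceramic dish with dried paint, 150 mm diameter, 15 mm tall. Bystander. Origin under its centre.

How it is judged:
By the outcome, as a careful person would: the job done as asked, in the order asked, and still so for the second after the job is handed in, while the arm keeps its last pose, push and grip.
It also fails if it takes over 48 s, if anything falls off the work surface, if the arm or the gripper's body presses on something with over 40 N, if the wrist force passes 120 N, or if a joint passes its speed limit or range.

## Working session

There is one attempt and no reset: what is moved stays moved. The work goes in short steps, Python scripts to look and compute and a shell command to move; the robot and the scene stay as the last step left them, time stands still between calls to the robot, and variables do not carry over. Pictures are saved under pics/ and viewed, about 8 in all and at most 12, crops included, and the job is handed in when it is done.

```bash
mkdir -p pics
cat > h.py <<'E'
import numpy as np, cv2
from scipy.spatial.transform import Rotation as Rn
from station import bot
def R(q): return Rn.from_quat([q[1],q[2],q[3],q[0]]).as_matrix()
def cam(name):
    p=bot.camera_params(name); K=np.array(p["K"])
    if "hand_eye" in p:
        o=bot.get_obs(); T=np.eye(4); T[:3,:3]=R(o["tool_rot"]); T[:3,3]=o["eef_pos"]
        W=np.linalg.inv(T@np.array(p["hand_eye"])); return K@W[:3]
    return K@np.c_[np.array(p["R"]),np.array(p["t"])]
def tri(Ps,xs):
    A=np.vstack([np.r_[x[0]*P[2]-P[0]] if k==0 else x[1]*P[2]-P[1] for P,x in zip(Ps,xs) for k in (0,1)])
    v=np.linalg.svd(A)[2][-1]; X=v[:3]/v[3]
    return X,[np.round(proj(P,X)-x,1) for P,x in zip(Ps,xs)]
def proj(P,X):
    u=P@np.r_[X,1]; return u[:2]/u[2]
def atz(P,x,z):
    A=np.array([x[0]*P[2]-P[0],x[1]*P[2]-P[1]]); 
    return np.r_[np.linalg.solve(A[:,:2],-A[:,2]*z-A[:,3]),z]
E
cat > m.py <<'E'
from h import *
import pickle
D={}
for c in ("scene","side","wrist"):
    P=cam(c); im=bot.read_camera(c); cv2.imwrite(f"pics/{c}0.png",im); D[c]=P
    for n in ("hasp_knob","latch_tab","socket","bridge_hinge","hasp_pin","panel","jar","dish"):
        r=bot.place_of(c,n)
        if r: D[c,n]=r[0]["xy"]; print(c,n,np.round(r[0]["xy"]),round(r[0]["score"],2),[ (np.round(k["xy"]),round(k["score"],2)) for k in r[1:2]])
for n in ("hasp_knob","latch_tab","socket","bridge_hinge","hasp_pin","panel","jar","dish"):
    cs=[c for c in ("scene","side","wrist") if (c,n) in D]
    if len(cs)>1: print(n,cs,*tri([D[c] for c in cs],[np.array(D[c,n]) for c in cs]))
o=bot.get_obs(); print(o["t"],o["eef_pos"],R(o["tool_rot"]).round(3),o["gripper_width"])
E
python3 m.py; python3 -c "
import cv2,numpy as np
a=[cv2.imread(f'pics/{c}0.png') for c in('scene','side')]
cv2.imwrite('pics/a.png',cv2.resize(np.hstack(a),(800,300),interpolation=3))"
```

```text
scene hasp_knob [314. 206.] 0.6 []
scene latch_tab [301. 225.] 0.47 []
scene socket [303. 231.] 0.6 [(array([261., 331.]), 0.36)]
scene bridge_hinge [259. 329.] 0.8 []
scene hasp_pin [318. 204.] 0.79 []
scene panel [286. 291.] 0.58 []
scene jar [162. 448.] 0.76 []
scene dish [383. 171.] 0.98 []
side hasp_knob [277. 234.] 0.71 []
side latch_tab [292. 237.] 0.4 []
side bridge_hinge [388. 282.] 0.8 [(array([204., 211.]), 0.48)]
side hasp_pin [255. 233.] 0.76 [(array([388., 280.]), 0.62)]
side panel [336. 283.] 0.66 []
side jar [468. 358.] 0.97 []
side dish [204. 210.] 0.84 []
hasp_knob ['scene', 'side'] [0.47310663 0.08958856 0.108658  ] [array([-1.1,  2.7]), array([-1. , -1.7])]
latch_tab ['scene', 'side'] [0.48189675 0.02859021 0.11363757] [array([ 1. , -2.5]), array([1. , 1.5])]
bridge_hinge ['scene', 'side'] [ 0.56085121 -0.24772597  0.06843392] [array([-0.3,  0.7]), array([-0.3, -0.3])]
hasp_pin ['scene', 'side'] [0.45210283 0.15492731 0.07910684] [array([ 1. , -2.5]), array([1. , 1.6])]
panel ['scene', 'side'] [ 0.51908844 -0.10052745  0.00600639] [array([-1. ,  2.2]), array([-1. , -1.2])]
jar ['scene', 'side'] [ 0.53740937 -0.51118785 -0.00153066] [array([-0.7,  1.2]), array([-0.7, -0.4])]
dish ['scene', 'side'] [0.48988634 0.47947515 0.00362378] [array([-0.2,  0.6]), array([-0.2, -0.5])]
1.35 [0.22242849 0.63732224 0.23131219] [[ 0.944  0.     0.33 ]
 [-0.33   0.     0.944]
 [ 0.    -1.     0.   ]] 0.9999016219667087
```

View pics/scene0.png

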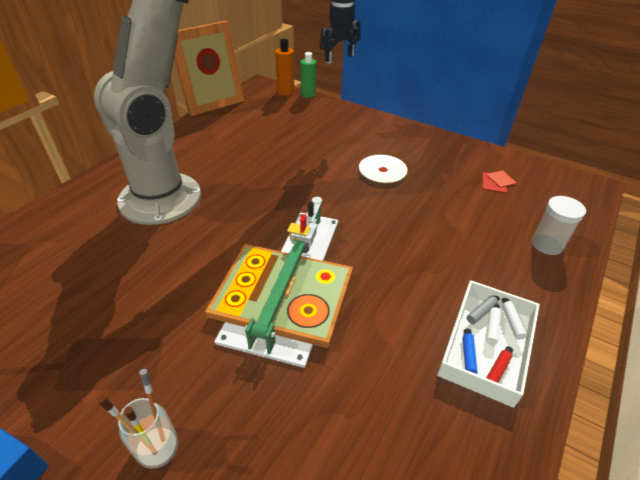

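The scene picture shows the press at about (290, 280), with the hasp, knob and tab near (305-318, 205-225). The jar is at (150, 440) and the dish at (383, 170). The measured points match the sizes given: pin to hinge is 417 mm against 415, and the yaw is about 15°. I'll move above the knob and tab now.

```bash
python3 -m crank '[{"linear":[0.424,-0.07,-0.463],"dr":[0,55.6,0],"hand":1},{"linear":[0.424,-0.07,-0.463],"dr":[0,55.6,0],"hand":1},{"linear":[0.424,-0.07,-0.463],"dr":[0,55.6,0],"hand":1},{"linear":[0.424,-0.07,-0.463],"dr":[0,55.6,0],"hand":1},{"linear":[0.424,-0.07,-0.463],"dr":[0,55.6,0],"hand":1},{"linear":[0.424,-0.07,-0.463],"dr":[0,55.6,0],"hand":1},{"linear":[0.424,-0.07,-0.463],"dr":[0,55.6,0],"hand":1},{"linear":[0.424,-0.07,-0.463],"dr":[0,55.6,0],"hand":1},{"linear":[0.424,-0.07,-0.463],"dr":[0,55.6,0],"hand":1},{"linear":[0.424,-0.07,-0.463],"dr":[0,55.6,0],"hand":1}]' 20
cat > g.py <<'E'
import sys
from h import *
# print tool-axes shift to a world target x y z and z-axis azimuth (deg)
x,y,z,a=map(float,sys.argv[1:5]); o=bot.get_obs(); M=R(o["tool_rot"])
print("lin",(M.T@(np.array([x,y,z])-o["eef_pos"])).round(4))
c,s=np.cos(np.radians(a)),np.sin(np.radians(a)); N=np.array([[s,0,c],[-c,0,s],[0,-1,0]])
print("dr",np.degrees(Rn.from_matrix(M.T@N).as_rotvec()).round(2),"t",o["t"],"q",np.round(o["q"],2),"F",np.round(o["contact_force"],1),"w",o["gripper_width"])
E
python3 g.py 0.47 0.06 0.30 15.1
```

```text
t: 2.18
eef_pos: [0.3862, 0.2549, 0.278]
tool_rot: [0.562, -0.561, 0.43, -0.43]
contact_force: [1.3, 0.6, 0.2]
gripper_width: 1.006
lin [ 0.21   -0.0222  0.0299]
dr [-0.03  0.05 -0.05] t 2.1833 q [-1.06  0.06  0.36  2.   -0.03  1.08 -0.42] F [1.3 0.6 0.2] w 1.0063575888801792
```

```bash
python3 -m crank '[{"linear":[0.21,-0.02,0.03],"dr":[0,0,0],"hand":1},{"linear":[0.21,-0.02,0.03],"dr":[0,0,0],"hand":1},{"linear":[0.21,-0.02,0.03],"dr":[0,0,0],"hand":1},{"linear":[0.21,-0.02,0.03],"dr":[0,0,0],"hand":1},{"linear":[0.21,-0.02,0.03],"dr":[0,0,0],"hand":1},{"linear":[0.21,-0.02,0.03],"dr":[0,0,0],"hand":1},{"linear":[0.21,-0.02,0.03],"dr":[0,0,0],"hand":1},{"linear":[0.21,-0.02,0.03],"dr":[0,0,0],"hand":1}]'
sed -i 's/0\.png/1.png/' m.py; python3 m.py
```

```text
t: 2.85
eef_pos: [0.4695, 0.0625, 0.2974]
tool_rot: [0.562, -0.561, 0.43, -0.43]
contact_force: [0.3, 0.5, 0.8]
gripper_width: 0.999
scene hasp_knob [311. 209.] 0.6 []
scene latch_tab [302. 223.] 0.4 []
scene socket [302. 235.] 0.56 []
scene bridge_hinge [260. 329.] 0.59 [(array([304., 222.]), 0.42)]
scene hasp_pin [317. 200.] 0.63 []
scene panel [286. 293.] 0.79 []
scene jar [161. 446.] 0.81 []
scene dish [383. 171.] 0.78 []
side hasp_knob [273. 236.] 0.79 []
side latch_tab [292. 238.] 0.48 []
side socket [291. 251.] 0.91 []
side bridge_hinge [389. 281.] 0.57 []
side hasp_pin [255. 236.] 0.67 []
side panel [341. 287.] 0.95 []
side jar [467. 362.] 0.89 []
side dish [202. 212.] 0.72 [(array([276., 232.]), 0.24)]
wrist hasp_knob [325. 174.] 0.88 []
wrist latch_tab [326. 238.] 0.61 [(array([324., 173.]), 0.57)]
wrist socket [324. 218.] 0.95 []
wrist hasp_pin [322. 103.] 0.56 []
wrist panel [324. 326.] 0.87 []
hasp_knob ['scene', 'side', 'wrist'] [0.46442575 0.09218802 0.10144007] [array([-0.9,  0.3]), array([ 0.1, -0.3]), array([ 2.1, -1.9])]
latch_tab ['scene', 'side', 'wrist'] [0.4810
[... 240 characters left out ...]
e', 'side'] [ 0.56377936 -0.24817506  0.07050044] [array([-0.5,  1. ]), array([-0.4, -0.5])]
hasp_pin ['scene', 'side', 'wrist'] [0.44515909 0.15040187 0.08369359] [array([-0.6,  0.1]), array([ 0.1, -0.1]), array([ 2. , -1.2])]
panel ['scene', 'side', 'wrist'] [ 0.52068836 -0.11269106  0.00443571] [array([-3.4,  4.3]), array([-1.8, -2.6]), array([ 2.6, -1.5])]
jar ['scene', 'side'] [ 0.53005543 -0.51097106 -0.00713861] [array([-1.5,  2.5]), array([-1.5, -1. ])]
dish ['scene', 'side'] [ 0.48530257  0.48417865 -0.00265199] [array([-0.4,  1.1]), array([-0.4, -0.8])]
4.2 [0.46971515 0.06194832 0.29745895] [[ 0.261  0.     0.965]
 [-0.965 -0.     0.261]
 [ 0.    -1.     0.   ]] 1.0014516846093102
```

View pics/wrist1.png

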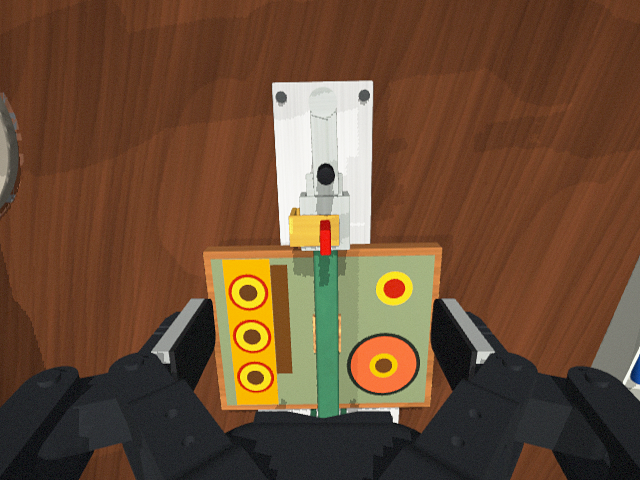

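The wrist picture shows the knob at (325, 173), the red tab at (325, 237), the brass latch plate to its left and the far base corners at (273, 83) and (373, 81). The press is square in the picture, so the yaw of 15° holds. I'll check the positions from the wrist rays.

Run:
```python
from h import *
P=cam("wrist"); print(np.array(bot.camera_params("wrist")["hand_eye"]).round(3).tolist())
im=cv2.imread("pics/wrist1.png").astype(int)
red=(im[...,2]>150)&(im[...,1]<60)&(im[...,0]<60); red[260:]=0; red[:,:300]=0; red[:,350:]=0
blk=(im.max(2)<45); blk[:150]=0; blk[200:]=0; blk[:,:305]=0; blk[:,345:]=0
for n,m in(("red",red),("blk",blk)):
    r,c=np.nonzero(m); print(n,c.min(),c.max(),r.min(),r.max(),len(r))
for n,x,z in (("cornL",(273,83),.012),("cornR",(373,81),.012),("knob",(325,174),.1035),("knobtop",(325,170),.122),("barL",(316,300),.072),("barR",(339,300),.072),("barL2",(318,370),.072),("barR2",(339,370),.072),("tabtop",(325,226),.126)):
    print(n,atz(P,x,z).round(4))
```

```text
[[0.001, 0.957, 0.289, -0.073], [0.001, -0.289, 0.957, -0.141], [1.0, -0.001, -0.001, -0.001], [0.0, 0.0, 0.0, 1.0]]
red 320 330 220 254 360
blk 318 334 164 184 237
cornL [0.3868 0.1585 0.012 ]
cornR [0.4897 0.1883 0.012 ]
knob [0.4625 0.0907 0.1035]
knobtop [0.4609 0.0963 0.122 ]
barL [ 0.4903 -0.048   0.072 ]
barR [ 0.5145 -0.0415  0.072 ]
barL2 [ 0.5155 -0.1343  0.072 ]
barR2 [ 0.5391 -0.1279  0.072 ]
tabtop [0.4735 0.0497 0.126 ]
```

```bash
python3 -m crank '[{"linear":[-0.029,0.04,0],"dr":[0,-1,0],"hand":0.2},{"linear":[-0.029,0.08,0],"dr":[0,-1,0],"hand":0.2},{"linear":[-0.029,0.12,0],"dr":[0,-1,0],"hand":0.2},{"linear":[-0.029,0.15,0],"dr":[0,-1,0],"hand":0.2},{"linear":[-0.029,0.15,0],"dr":[0,-1,0],"hand":0.2},{"linear":[-0.029,0.15,0],"dr":[0,-1,0],"hand":0.2},{"linear":[-0.029,0.15,0],"dr":[0,-1,0],"hand":0.2}]' 20
python3 - <<'E'
from h import *
P=cam("wrist"); im=bot.read_camera("wrist"); cv2.imwrite("pics/w2.png",im)
r=bot.place_of("wrist","hasp_knob"); print(r[:2])
if r: print(atz(P,r[0]["xy"],.1035))
E
python3 g.py 0.4624 0.0898 0.0925 16.1
```

```text
t: 4.78
eef_pos: [0.4635, 0.09, 0.1491]
tool_rot: [0.566, -0.565, 0.424, -0.425]
contact_force: [0.2, 0.6, 0.7]
gripper_width: 0.6
[]
lin [ 0.0002  0.0572 -0.0019]
dr [-0.25  0.04 -0.05] t 4.8833 q [-0.77  0.27  0.53  2.14 -0.19  0.77  0.16] F [ 1.   0.1 -0.1] w 0.6031110926842506
```

View pics/w2.png

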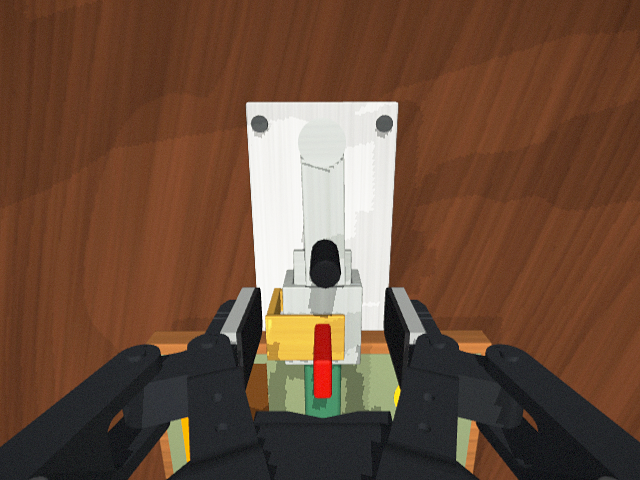

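The picture shows the knob between the open fingers, with its top at about (325, 273) and its foot at (325, 246). The tab is at (322, 360), clear of the fingers. I'll check the ray, descend and grip.

```bash
python3 - <<'E'
from h import *
P=cam("wrist")
print(atz(P,(325,273),.122),atz(P,(325,246),.087),proj(P,[.4624,.0898,.122]))
o=bot.get_obs();print(o["eef_pos"])
E
python3 -m crank '[{"linear":[0,0.02,-0.001],"dr":[0,0,0],"hand":0.2},{"linear":[0,0.04,-0.001],"dr":[0,0,0],"hand":0.2},{"linear":[0,0.057,-0.001],"dr":[0,0,0],"hand":0.2},{"linear":[0,0.057,-0.001],"dr":[0,0,0],"hand":0.2},{"linear":[0,0.057,-0.001],"dr":[0,0,0],"hand":0.2}]' 20
python3 -m crank '[{"linear":[0,0,0],"dr":[0,0,0],"hand":-1},{"linear":[0,0,0],"dr":[0,0,0],"hand":-1},{"linear":[0,0,0],"dr":[0,0,0],"hand":-1},{"linear":[0,0,0],"dr":[0,0,0],"hand":-1},{"linear":[0,0,0],"dr":[0,0,0],"hand":-1},{"linear":[0,0,0],"dr":[0,0,0],"hand":-1},{"linear":[0,0,0],"dr":[0,0,0],"hand":-1},{"linear":[0,0,0],"dr":[0,0,0],"hand":-1}]' 20
python3 g.py 0.4624 0.0898 0.0925 16.1
```

```text
[0.46292272 0.09300353 0.122     ] [0.46260806 0.09534315 0.087     ] [322.17738331 278.50832906]
[0.46394732 0.09035709 0.14974375]
t: 5.3
eef_pos: [0.4619, 0.0898, 0.0916]
tool_rot: [0.566, -0.565, 0.425, -0.425]
contact_force: [-0.4, 0.1, -0.4]
gripper_width: 0.597
t: 5.97
eef_pos: [0.4632, 0.0902, 0.0917]
tool_rot: [0.566, -0.564, 0.424, -0.426]
contact_force: [2.0, -0.3, 7.9]
gripper_width: 0.175
lin [ 0.0002 -0.0008 -0.0008]
dr [-0.23  0.06 -0.01] t 5.9667 q [-0.72  0.38  0.47  2.18 -0.28  0.64  0.24] F [ 2.  -0.3  7.9] w 0.17542078893384436
```

```bash
python3 -m crank '[{"linear":[-0.0003,0,0.0065],"dr":[0,-6,0],"hand":-1},{"linear":[-0.0014,0,0.0129],"dr":[0,-12,0],"hand":-1},{"linear":[-0.003,0,0.0192],"dr":[0,-18,0],"hand":-1},{"linear":[-0.0054,0,0.0252],"dr":[0,-24,0],"hand":-1},{"linear":[-0.0083,0,0.031],"dr":[0,-30,0],"hand":-1},{"linear":[-0.0118,0,0.0364],"dr":[0,-36,0],"hand":-1},{"linear":[-0.0159,0,0.0415],"dr":[0,-42,0],"hand":-1},{"linear":[-0.0205,0,0.0461],"dr":[0,-48,0],"hand":-1},{"linear":[-0.0256,0,0.0502],"dr":[0,-54,0],"hand":-1},{"linear":[-0.031,0,0.0537],"dr":[0,-60,0],"hand":-1}]' 20
python3 g.py 0.5048 0.1665 0.0925 106.1
```

```text
t: 6.8
eef_pos: [0.5068, 0.1351, 0.0919]
tool_rot: [0.703, -0.701, 0.082, -0.085]
contact_force: [4.1, 0.8, 4.2]
gripper_width: 0.179
lin [-0.0093 -0.0006  0.03  ]
dr [ -0.08 -29.71   0.29] t 6.8 q [-0.53  0.42  0.19  2.05 -0.12  0.68  1.07] F [4.1 0.8 4.2] w 0.1786760214491974
```

```bash
python3 -m crank '[{"linear":[-0.0003,0,0.0065],"dr":[0,-6,0],"hand":-1},{"linear":[-0.0014,0,0.0129],"dr":[0,-12,0],"hand":-1},{"linear":[-0.003,0,0.0192],"dr":[0,-18,0],"hand":-1},{"linear":[-0.0054,0,0.0252],"dr":[0,-24,0],"hand":-1},{"linear":[-0.0094,0,0.0329],"dr":[0,-32,0],"hand":-1},{"linear":[-0.0094,0,0.0329],"dr":[0,-32,0],"hand":-1},{"linear":[-0.0094,0,0.0329],"dr":[0,-32,0],"hand":-1}]' 20
python3 g.py 0.5048 0.1665 0.0925 106.1
python3 -m crank '[{"linear":[0,0,0],"dr":[0,0,0],"hand":0.1},{"linear":[0,0,0],"dr":[0,0,0],"hand":0.1},{"linear":[0,0,0],"dr":[0,0,0],"hand":0.1},{"linear":[0,0,0],"dr":[0,0,0],"hand":0.1},{"linear":[0,-0.03,0],"dr":[0,0,0],"hand":0.1},{"linear":[0,-0.06,0],"dr":[0,0,0],"hand":0.1},{"linear":[0,-0.09,0],"dr":[0,0,0],"hand":0.1},{"linear":[0,-0.11,0],"dr":[0,0,0],"hand":0.1},{"linear":[0,-0.11,0],"dr":[0,0,0],"hand":0.1}]' 20
python3 g.py 0.4787 0.0331 0.16 16.1
```

```text
t: 7.38
eef_pos: [0.5058, 0.1706, 0.092]
tool_rot: [0.699, -0.697, -0.115, 0.11]
contact_force: [5.6, 2.9, 1.2]
gripper_width: 0.177
lin [-0.0022 -0.0005 -0.0036]
dr [-0.07  2.18  0.39] t 7.3833 q [-0.48  0.43  0.04  2.02 -0.03  0.69  1.47] F [5.6 2.9 1.2] w 0.17710906850392324
t: 8.13
eef_pos: [0.505, 0.1693, 0.2047]
tool_rot: [0.699, -0.698, -0.114, 0.109]
contact_force: [0.4, -0.6, 0.8]
gripper_width: 0.548
lin [-0.0677  0.0442 -0.1213]
dr [-0.36 92.03  0.27] t 8.1333 q [-0.49  0.27  0.06  1.93 -0.02  0.93  1.47] F [ 0.4 -0.6  0.8] w 0.5483809175577528
```

```bash
python3 -m crank '[{"linear":[-0.0677,0,-0.1213],"dr":[0,92,0],"hand":0.1},{"linear":[-0.0677,0,-0.1213],"dr":[0,92,0],"hand":0.1},{"linear":[-0.0677,0,-0.1213],"dr":[0,92,0],"hand":0.1},{"linear":[-0.0677,0,-0.1213],"dr":[0,92,0],"hand":0.1},{"linear":[-0.0677,0,-0.1213],"dr":[0,92,0],"hand":0.1},{"linear":[-0.0677,0,-0.1213],"dr":[0,92,0],"hand":0.1},{"linear":[-0.0677,0,-0.1213],"dr":[0,92,0],"hand":0.1},{"linear":[-0.0677,0,-0.1213],"dr":[0,92,0],"hand":0.1},{"linear":[-0.0677,0,-0.1213],"dr":[0,92,0],"hand":0.1},{"linear":[-0.0677,0,-0.1213],"dr":[0,92,0],"hand":0.1}]' 20
python3 g.py 0.4787 0.0331 0.2 16.1
```

```text
t: 8.97
eef_pos: [0.4754, 0.032, 0.1995]
tool_rot: [-0.63, 0.631, -0.321, 0.32]
contact_force: [1.1, -0.2, 0.0]
gripper_width: 0.551
lin [ 0.001  -0.0005  0.0033]
dr [ 1.100e-01  2.007e+01 -2.000e-02] t 8.9667 q [-0.47  0.19  0.3   2.07 -0.07  0.9   0.51] F [ 1.1 -0.2  0. ] w 0.5507962347231781
```

```bash
python3 -m crank '[{"linear":[0,0.025,0.001],"dr":[0,20,0],"hand":0.1},{"linear":[0,0.025,0.001],"dr":[0,20,0],"hand":0.1},{"linear":[0,0.025,0.001],"dr":[0,20,0],"hand":0.1},{"linear":[0,0.025,0.001],"dr":[0,20,0],"hand":0.1},{"linear":[0,0.025,0.001],"dr":[0,20,0],"hand":0.1}]' 20
python3 - <<'E'
from h import *
P=cam("wrist"); im=bot.read_camera("wrist"); cv2.imwrite("pics/w3.png",im)
for n in ("latch_tab","hasp_knob","hasp_pin","socket"):
  r=bot.place_of("wrist",n); 
  if r: print(n,r[0],atz(P,r[0]["xy"],dict(latch_tab=.106,hasp_knob=.1035,hasp_pin=.08,socket=.062)[n]))
m=(im[...,2]>130)&(im[...,1]<60)&(im[...,0]<60)
n,l,s,c=cv2.connectedComponentsWithStats(m.astype(np.uint8)); print(s[1:][s[1:,4]>80])
o=bot.get_obs(); print(o["eef_pos"],"tab expected px",proj(P,[.4787,.0331,.126]),proj(P,[.4787,.0331,.086]))
E
python3 g.py 0.4787 0.0331 0.1 16.1
```

```text
t: 9.38
eef_pos: [0.4766, 0.0328, 0.1748]
tool_rot: [-0.567, 0.568, -0.422, 0.422]
contact_force: [-0.6, 0.1, 0.2]
gripper_width: 0.553
latch_tab {'xy': [331.0, 247.9], 'score': 0.6} [0.47925021 0.03552807 0.106     ]
hasp_knob {'xy': [452.5, 25.2], 'score': 0.6} [0.50383787 0.1677006  0.1035    ]
hasp_pin {'xy': [328.4, 36.2], 'score': 0.73} [0.4433401  0.14930737 0.08      ]
socket {'xy': [326.3, 220.4], 'score': 0.88} [0.4752499  0.04018723 0.062     ]
[[320 223  18  56 947]
 [190 296  42  42 233]
 [421 307  15  20 159]]
[0.47712596 0.03281985 0.17552925] tab expected px [329.46873929 263.37125096] [328.49580044 241.17314546]
lin [0.0002 0.0755 0.0016]
dr [-0.01  0.51 -0.01] t 9.6333 q [-0.5   0.23  0.35  2.09 -0.1   0.84  0.2 ] F [ 0.4 -0.2  0.2] w 0.5482952340628948
```

View pics/w3.png

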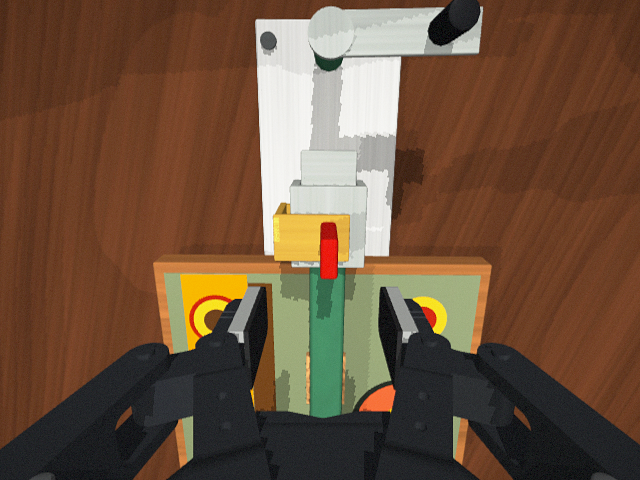

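The hasp now points along +x: strap from (330, 32) to (480, 30), knob at (455, 20). The tab at (329, 250) is where I expected it. I'll descend and grip the tab.

```bash
python3 -m crank '[{"linear":[0,0.03,0.0015],"dr":[0,0.5,0],"hand":0.1},{"linear":[0,0.06,0.0015],"dr":[0,0.5,0],"hand":0.1},{"linear":[0,0.079,0.0015],"dr":[0,0.5,0],"hand":0.1},{"linear":[0,0.079,0.0015],"dr":[0,0.5,0],"hand":0.1},{"linear":[0,0.079,0.0015],"dr":[0,0.5,0],"hand":0.1},{"linear":[0,0.079,0.0015],"dr":[0,0.5,0],"hand":0.1}]' 60
python3 g.py 0.4788 0.034 0.096 16.1
python3 -m crank '[{"linear":[0,0,0],"dr":[0,0,0],"hand":-1},{"linear":[0,0,0],"dr":[0,0,0],"hand":-1},{"linear":[0,0,0],"dr":[0,0,0],"hand":-1},{"linear":[0,0,0],"dr":[0,0,0],"hand":-1},{"linear":[0,0,0],"dr":[0,0,0],"hand":-1},{"linear":[0,0,0],"dr":[0,0,0],"hand":-1},{"linear":[0,0,0],"dr":[0,0,0],"hand":-1},{"linear":[0,0,0],"dr":[0,0,0],"hand":-1}]' 60
python3 g.py 0.4788 0.034 0.096 16.1
```

```text
t: 10.13
eef_pos: [0.4794, 0.0333, 0.0975]
tool_rot: [0.565, -0.564, 0.425, -0.426]
contact_force: [0.2, 0.7, -0.1]
gripper_width: 0.55
lin [-0.0009  0.0015 -0.0004]
dr [-0.08 -0.06  0.  ] t 10.1333 q [-0.46  0.36  0.32  2.15 -0.18  0.66  0.26] F [ 0.2  0.7 -0.1] w 0.5497933846553157
t: 10.8
eef_pos: [0.4797, 0.0336, 0.0975]
tool_rot: [0.566, -0.564, 0.425, -0.426]
contact_force: [1.4, 0.8, 8.0]
gripper_width: 0.105
lin [-0.0007  0.0015 -0.0008]
dr [-0.14 -0.04 -0.  ] t 10.8 q [-0.46  0.36  0.32  2.15 -0.18  0.66  0.26] F [1.4 0.8 8. ] w 0.10519065852378243
```

```bash
python3 -m crank '[{"linear":[0,0,-0.003],"dr":[0,0,0],"hand":-1},{"linear":[0,0,-0.006],"dr":[0,0,0],"hand":-1},{"linear":[0,0,-0.009],"dr":[0,0,0],"hand":-1},{"linear":[0,0,-0.012],"dr":[0,0,0],"hand":-1},{"linear":[0,0,-0.012],"dr":[0,0,0],"hand":-1},{"linear":[0,0,-0.012],"dr":[0,0,0],"hand":-1},{"linear":[0,0,-0.012],"dr":[0,0,0],"hand":-1}]' 60
python3 g.py 0.4797 0.0336 0.0975 16.1
```

```text
t: 11.38
eef_pos: [0.4696, 0.0306, 0.0976]
tool_rot: [0.566, -0.564, 0.424, -0.427]
contact_force: [6.0, 2.1, 3.0]
gripper_width: 0.103
lin [-0.0001  0.0001  0.0105]
dr [-0.32 -0.03  0.03] t 11.3833 q [-0.47  0.34  0.32  2.17 -0.18  0.65  0.26] F [6.  2.1 3. ] w 0.1031534073369317
```

```bash
python3 -m crank '[{"linear":[0.0007,-0.0051,-0.012],"dr":[0,0,1],"hand":-1},{"linear":[0.0014,-0.0102,-0.012],"dr":[0,0,2],"hand":-1},{"linear":[0.0023,-0.0153,-0.012],"dr":[0,0,3],"hand":-1},{"linear":[0.0032,-0.0204,-0.012],"dr":[0,0,4],"hand":-1},{"linear":[0.0032,-0.0204,-0.012],"dr":[0,0,4],"hand":-1}]' 60
python3 g.py 0.4797 0.0336 0.0975 16.1
```

```text
t: 11.8
eef_pos: [0.4664, 0.0257, 0.1208]
tool_rot: [0.585, -0.544, 0.44, -0.41]
contact_force: [22.7, 6.0, -3.8]
gripper_width: 0.106
lin [-0.0023  0.0238  0.0144]
dr [-1.17 -0.06 -3.92] t 11.8 q [-0.39  0.3   0.3   2.16 -0.24  0.7   0.36] F [22.7  6.  -3.8] w 0.10569615614936029
```

The last rows doubled the pull, so the latch is on its stop with about 23 N. I'll relax that by 11 mm and keep lifting.

```bash
python3 -m crank '[{"linear":[0,0,0.006],"dr":[0,0,0],"hand":-1},{"linear":[0,0,0.011],"dr":[0,0,0],"hand":-1},{"linear":[0.0014,-0.0102,0.011],"dr":[0,0,2],"hand":-1},{"linear":[0.0032,-0.0204,0.011],"dr":[0,0,4],"hand":-1},{"linear":[0.0053,-0.0305,0.011],"dr":[0,0,6],"hand":-1},{"linear":[0.0078,-0.0406,0.011],"dr":[0,0,8],"hand":-1},{"linear":[0.0106,-0.0505,0.011],"dr":[0,0,10],"hand":-1},{"linear":[0.0138,-0.0603,0.011],"dr":[0,0,12],"hand":-1},{"linear":[0.0173,-0.0701,0.011],"dr":[0,0,14],"hand":-1},{"linear":[0.0173,-0.0701,0.011],"dr":[0,0,14],"hand":-1}]' 60
python3 g.py 0.4797 0.0336 0.0975 16.1
```

```text
t: 12.63
eef_pos: [0.4752, 0.0054, 0.1874]
tool_rot: [0.626, -0.489, 0.509, -0.332]
contact_force: [6.6, 4.7, -2.0]
gripper_width: 0.104
lin [0.0034 0.0935 0.0117]
dr [ -0.28  -0.18 -18.16] t 12.6333 q [-0.17  0.28  0.28  2.02 -0.44  1.01  0.65] F [ 6.6  4.7 -2. ] w 0.10436842562790925
```

```bash
python3 -m crank '[{"linear":[0.0011,-0.0077,0],"dr":[0,0,1.5],"hand":-1},{"linear":[0.0023,-0.0153,0],"dr":[0,0,3],"hand":-1},{"linear":[0.0023,-0.0153,0],"dr":[0,0,3],"hand":-1},{"linear":[0.0023,-0.0153,0],"dr":[0,0,3],"hand":-1},{"linear":[0.0023,-0.0153,0],"dr":[0,0,3],"hand":-1}]' 60
sed -i 's/1\.png/4.png/' m.py; python3 m.py; python3 g.py 0.4797 0.0336 0.0975 16.1; python3 -c "
import cv2,numpy as np
a=cv2.imread('pics/side4.png')[130:350,150:450];b=cv2.imread('pics/scene4.png')[130:350,150:450];c=cv2.imread('pics/wrist4.png')
cv2.imwrite('pics/f.png',np.vstack([np.hstack([a,b]),cv2.resize(c,(480,360))[:, :].copy() if 0 else cv2.copyMakeBorder(cv2.resize(c,(480,360)),0,0,0,120,0)]))"
```

```text
t: 13.05
eef_pos: [0.4763, -0.0006, 0.1996]
tool_rot: [0.634, -0.477, 0.521, -0.316]
contact_force: [6.9, 3.1, -2.5]
gripper_width: 0.105
scene hasp_knob [342. 196.] 0.67 [(array([300., 205.]), 0.24)]
scene latch_tab [291. 196.] 0.43 []
scene bridge_hinge [263. 330.] 0.95 []
scene hasp_pin [318. 201.] 0.74 [(array([158., 446.]), 0.3)]
scene jar [159. 446.] 0.73 []
scene dish [382. 172.] 0.81 []
side hasp_knob [265. 221.] 0.7 []
side socket [297. 224.] 0.94 []
side bridge_hinge [386. 282.] 0.6 []
side hasp_pin [256. 234.] 0.6 []
side panel [339. 285.] 0.86 []
side jar [466. 361.] 0.71 []
side dish [204. 209.] 0.96 []
wrist hasp_knob [427.  69.] 0.94 []
wrist latch_tab [322. 310.] 0.65 []
wrist socket [345. 256.] 0.88 []
wrist hasp_pin [339.  86.] 0.86 [(array([335., 367.]), 0.71)]
wrist panel [336. 408.] 0.92 []
hasp_knob ['scene', 'side', 'wrist'] [0.50429019 0.17329203 0.09962724] [array([-1.2,  2.4]), array([-0.5, -1.2]), array([ 0.9, -3.3])]
latch_tab ['scene', 'wrist'] [ 0.47491347 -0.00279693  0.20849502] [array([0.1, 0. ]), array([-0.5,  0.2])]
socket ['side', 'wrist'] [0.48466
[... 210 characters left out ...]
t'] [0.4481471  0.15011222 0.08557812] [array([-0.5, -0.6]), array([0.4, 0.6]), array([ 3.9, -2.2])]
panel ['side', 'wrist'] [ 5.20721501e-01 -1.12152753e-01 -1.55716467e-04] [array([-0.2,  0.1]), array([0.6, 0.7])]
jar ['scene', 'side'] [ 0.52902945 -0.51076537 -0.00381355] [array([-0.7,  1.3]), array([-0.8, -0.5])]
dish ['scene', 'side'] [0.48988059 0.4742146  0.00645208] [array([ 0.2, -0.6]), array([0.2, 0.4])]
14.4 [ 0.47627782 -0.00058361  0.19954297] [[ 0.259 -0.096  0.961]
 [-0.897  0.345  0.276]
 [-0.358 -0.934  0.003]] 0.10449520824675267
lin [0.0068 0.1067 0.0124]
dr [ -0.17  -0.06 -20.98] t 14.4 q [-0.13  0.29  0.28  1.99 -0.47  1.08  0.69] F [ 6.   3.3 -2.2] w 0.10449520824675267
```

View pics/f.png

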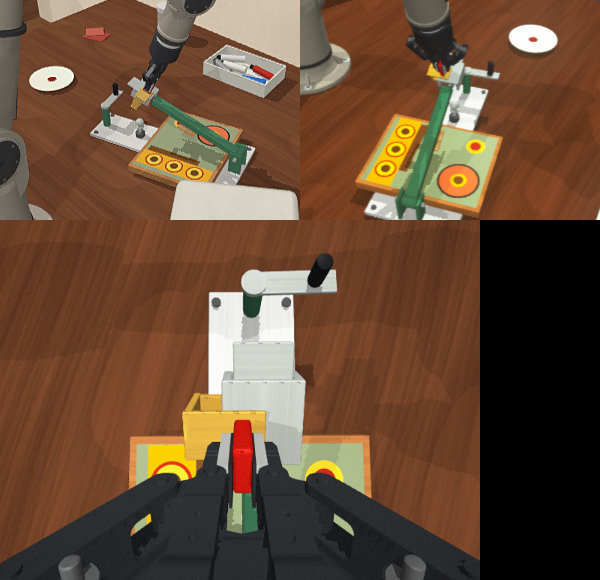

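The pictures show the bridge well off its ball, the tab between the pads and the hasp aside at a right angle. The panel, jar and dish are where they were.

```bash
python3 -c "
from station import bot
print(bot.hand_in())"
```

```text
the job is handed in; nothing more can be done
None
```

I swung the hasp aside by its knob, pulled the latch about 12 mm by the red tab, and lifted the bridge. I handed in at 14.4 s, still holding the bridge up by the tab.

**Last checks**
- **Socket height:** by tool pose the bridge is about 21° up, so its socket is about 107 mm higher. The cameras put the socket at 166 mm against 67 mm before, about 100 mm higher. That camera value is rough, with up to 10 px of disagreement between views.
- **Hasp:** it points along the press's +x, about 90° from where it started.
- **Grip:** the gripper is closed on the tab at 10% opening, and the force was steady at about 7 N (latch spring plus bridge weight).
- **Panel, jar and dish:** they measure the same as before, within the cameras' error of about 1 cm.

**One slip:** early in the lift I commanded the 12 mm pull a second time. This pressed the latch against its stop with about 23 N for a few tenths of a second, below the 40 N limit, and I backed it off straight away.

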